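# Lid the milk pail, raise its bail and hang it under the spice rack

### The arm

A 6-joint arm with a two-finger parallel gripper is mounted at the origin on the work surface. World frame = base frame: x ahead of the robot, y to its left, z up, the work surface at z = 0. Lengths are in m, angles in rad, forces in N, time in s.
With the tool pointing down it reaches from about 0.425 to 0.95 m from the base axis. Payload 14.7 kg.
Tool frame: the origin (TCP) lies midway between the tips of the shut fingers; the grasp point (between the pads) lies 19 mm behind it; z points along the fingers, y is the line along which they close (so a half turn about z gives the same grasp; the last joint's range is limited). The gripper opens to 85 mm and grips with 20 to 120 N. Pads are 22 mm wide; open, the fingers measure 114 mm over their backs; the gripper's body (76 mm by 85 mm) begins 54 mm behind the grasp point. The pads swing forward as they close: fully open they stand 13 mm farther back than shut.
Start: joints at [-1.356, 0.48, 1.596, -0, 1.065, -0.047], TCP at [0.168, -0.628, 0.231] pointing down, gripper open.
Joint ranges: [-2.75, 2.75], [-0.82, 2.05], [0.23, 2.67], [-1.56, 4.7], [0.09, 2.69], [-2.92, 2.92]. Speed limits (rad/s): [1.89, 1.89, 2.39, 3.01, 3.01, 3.01].

### API

Orientations are given as a unit quaternion [w, x, y, z].
In Python, from rig import arm gives the robot as it stands.
- The arm moves only by the tool move_arm, never from a script. Its argument "series" is one flat list of numbers, 7 for each row, row after row: the shift along the world's x, y, z in mm, then the turn, a rotation vector about the world's x, y, z in degrees, then the closure, from 0 (fully open) to 1 (shut). A call has 1 to 20 rows; each row is the pose to reach, as a shift and turn from the pose commanded when the call began; what a row does not reach only later rows make up. A row lasts 1/10 s, in which the tool goes at most 50 mm and 8.59 degrees, less where a joint would pass 70% of its speed; a pose out of reach is approached as far as the arm can. A call with a gripper value outside its range is refused whole. The fingers move at their own pace and stop on an object; "squeeze" is the grip in N (left out, the last holds). Time passes only in rows, so rows that repeat a pose let the fingers close. It gives the time, the measured TCP pose, the force, the opening and the grip force at its end, in the units of the state.
- arm.observe(): the state, without advancing time (a new reading comes with each control period).
- arm.read_camera(name): name is "scene" or "top"; returns (picture, depth): 420x560x3 uint8, blue, green, red; 420x560 float32, m along the optical axis (not along the pixel's ray), 0 where there is no reading.
- arm.camera_model(name): a dict with "K" (3x3 intrinsics, pixels), "cam_to_world" (4x4, takes a point from camera to world coordinates). Camera axes: x right, y down, z forward; pixel columns grow to the right and rows downward; lengths in m; the calibration is good to about 2 mm. A picture is of the moment at which its call begins. camera_model takes no time and is no camera call.
- arm.finish_job(): hands the job in; it is judged then, once.
The state is a dict: "time": time; "qpos": joint angles; "qvel": joint speeds; "joint_torque": joint torques, N m; "position": TCP position; "tool_rot": TCP orientation; "ft_force": force on the tool from outside, world axes, zero at the start; "moment": the same for the moment, N m; "grip_width": finger opening in m; "grip_force": force on a finger pad.
Only numpy, scipy, OpenCV 4.12 (cv2) and the standard library are available. Lean on these libraries where they do the work, as an engineer would, in place of code of your own. Each camera call takes 0.05 s, during which the arm holds its last target. There are 200 camera calls.

### The job

Close the steel milk pail with the yellow lid: set it in the mouth, turning it until its two tabs drop into the notches of the rim and it lies flush. Then, with the pail still standing on the table, swing its folded wire handle fully upright, and hang the closed pail by that handle on the brass twin hook under the spice rack, so that it hangs free and still. Keep the pail upright and leave everything else where it stands.

Things in the scene. Friction and masses are not known exactly. Their poses are not given: they have to be found in the camera images.
- pail: round steel pail, 120 mm outside diameter, 100 mm high, wall 3 mm, open mouth 114 mm wide, about 0.65 kg. Origin: centre of its underside, z up. The rim has two notches 20 mm wide and 10 mm deep, at its +x and -x sides (rim height 100, notch floor 90). Dark ears with the handle's hinge at its +y and -y sides, hinge line 88 mm above the underside.
- pail_mouth (a point): centre of the pail's mouth, level with the top of its rim, 100 mm above the underside
- bail (a joint): angle of the pail's swing handle (bail): 0 is upright, positive swings its top towards the pail's +x side, ends at -1.4 and 1.4 rad. It starts folded to +x. The hinge is slightly stiff (0.036 N m): the handle stays about where it is left.
- bail_grip (a point): centre of the handle's dark wooden grip: a round sleeve 14 mm in diameter and 36 mm long that turns easily on the wire (0.03 N m), along the pail's y axis, 120 mm from the hinge line. Beyond the sleeve the handle is 5 mm wire, straight for 50 mm either side of the centre, then sloping out to arms 72 mm either side. Upright, the grip's centre is 208 mm above the pail's underside.
- lid: yellow plastic lid, disc 124 mm wide, 90 g, lying right side up. Origin: centre of its underside, that of a plug 109 mm wide and 14 mm high that enters the pail's mouth with 2.5 mm play all round; z up; the disc lies over it from z = 14 to 20 mm. Fully home, the origin is 86 mm above the pail's underside; with the tabs riding on the rim it stands 8 mm higher.
- lid_grip (a point): centre of the top of the lid's grip bar, 47 mm above the lid's origin: a bar along the lid's x axis, 60 mm long, 16 mm thick, from z = 20 to 47 mm
- lid_tab (a point): outer end of the lid's +x tab. Two orange tabs at the lid's +x and -x edges, 12 mm wide, reach 67 mm from its centre, underside at z = 6 mm; they drop into the pail's two notches, either way round, with 4 mm play on each side
- rack: fixed wooden spice rack. Origin: on the table, straight below the middle of the twin hook's saddle; x points from its open front to its back, z up. Posts at x = 147 mm, 110 mm to either side.
- shelf_edge (a point): middle of the lower front edge of the rack's shelf, 353 mm above the table and 18 mm behind the saddle. The shelf reaches back from here 160 mm and 125 mm to either side: a gripper that hangs the pail must lean back, its body towards the front, out from under it.
- prong_tips (a point): midpoint between the upturned front tips of the two brass prongs, 26 mm in front of the saddle; the tips top out here, 251 mm above the table. The prongs are 8 mm rods along the rack's x, 34 mm either side of the middle plane (60 mm free between them); behind the saddle they rise as high and run back to the posts
- saddle (a point): saddle of the twin hook: midway between the prongs, on top of their lowest part (32 mm long in x, the sides slope up 20 mm), 230.5 mm above the table. When hung, the handle's wire lies along the rack's y axis across both prongs, the grip between them, its centre 2.5 mm above this point, the pail's underside 25 mm above the table
- glass1: steel glass, 72 mm diameter, 105 mm high; leave alone
- glass2: steel glass like the first; leave alone
- sugar_pot: white ceramic sugar pot, 92 mm diameter, 102 mm high; leave alone
- thali: steel thali, 230 mm diameter, rim 18 mm high, with two small bowls 30 mm high; leave alone
- spoon: steel spoon, 200 mm long, flat on the table; leave alone
Mind the look-alikes: they are no part of the job. Several things look just like the lid: the one meant starts farthest to the robot's right. Leave any orange look-alike of the pail alone.

How it is judged:
By the outcome, as a careful person would: the job done as asked, in the order asked, and still so for the second after the job is handed in, with the robot touching nothing.
It also fails if it takes over 72 s, if anything falls off the work surface, if the arm or the gripper's body presses on something with over 40 N, if the wrist force passes 120 N, or if a joint passes its speed limit or range.

## Working session

There is one attempt and no reset: what is moved stays moved. The work goes in short steps, Python scripts to look and compute and a tool call to move; the robot and the scene stay as the last step left them, time stands still between calls to the robot, and variables do not carry over. Pictures are saved under pics/ and viewed, at most 10 in all, crops included, and the job is handed in when it is done.

Besides the shell and the picture viewer there is one more tool, called after "Request:" in YAML: its name, and indented under it one key for each argument. move_arm: Moves the arm, as the interface text tells. Its arguments: {"type":"object","properties":{"series":{"type":"array"},"squeeze":{"type":"number"}},"required":["series"]}

```bash
mkdir -p pics; ls; python3 - <<'E'
from rig import arm
import cv2,numpy as np
for n in("scene","top"):
    p,d=arm.read_camera(n); cv2.imwrite(f"pics/{n}0.png",p); np.savez(f"{n}0.npz",p=p,d=d)
    m=arm.camera_model(n); print(n,np.round(m["K"],1).tolist(),np.round(m["cam_to_world"],3).tolist())
s=arm.observe(); print(s)
E
```

```text
pics
scene [[537.1, 0.0, 275.6], [0.0, 537.1, 207.3], [0.0, 0.0, 1.0]] [[-0.319, 0.771, -0.551, 1.323], [0.948, 0.252, -0.195, 0.197], [-0.011, -0.585, -0.811, 1.445], [0.0, 0.0, 0.0, 1.0]]
top [[486.3, 0.0, 277.1], [0.0, 486.3, 212.2], [0.0, 0.0, 1.0]] [[0.057, -0.976, 0.21, 0.178], [-0.998, -0.056, 0.014, -0.1], [-0.002, -0.21, -0.978, 1.822], [0.0, 0.0, 0.0, 1.0]]
{'time': 0.1, 'qpos': array([-1.35560548e+00,  4.80781579e-01,  1.59680905e+00,  1.95768850e-05,
        1.06515489e+00, -4.66039146e-02]), 'qvel': array([ 3.64176228e-04, -3.23628511e-03, -1.03963806e-03,  1.00261126e-04,
        2.00843444e-05,  3.05731943e-04]), 'joint_torque': array([-8.20755031e-05, -9.52256012e+01, -4.31041038e+01, -6.08234905e-05,
        5.28187724e-03, -9.03482004e-06]), 'position': array([ 0.16817014, -0.62746503,  0.23072918]), 'tool_rot': array([-5.75105446e-04,  9.91445618e-01,  1.30519170e-01, -4.00014496e-05]), 'ft_force': array([ 0.15200889,  0.11651467, -0.39555371]), 'moment': array([-0.01099007, -0.00087281, -0.00268725]), 'grip_force': 0.0, 'grip_width': 0.08532660696269989}
```

View pics/scene0.png

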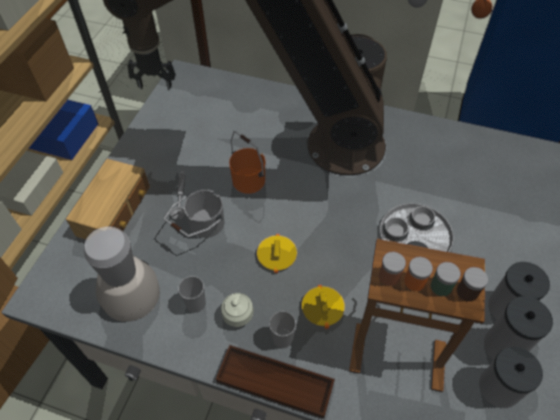

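View pics/top0.png

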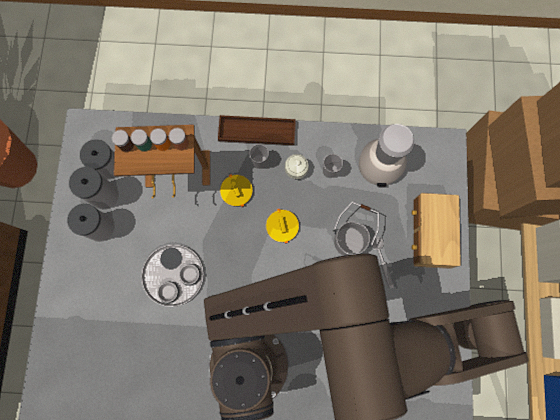

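The scene view shows the steel pail at (204,212), its folded handle towards (178,205), and an orange look-alike pail at (247,170). There are two yellow lids, at scene (277,253) = top (283,226) and scene (323,306) = top (237,190). In the top view, robot-right is image right, so the lid at top (283,226) is the one meant. The rack is at top (155,160), with its brass prongs at (154,185) and (174,185).

```bash
cat > h.py <<'E'
from rig import arm
import cv2,numpy as np
def load(n,k): z=np.load(f"{n}{k}.npz"); return z["p"],z["d"]
def snap(n,k):
    p,d=arm.read_camera(n); np.savez(f"{n}{k}.npz",p=p,d=d); return p,d
def cloud(n,d):
    m=arm.camera_model(n); K,T=m["K"],np.array(m["cam_to_world"])
    v,u=np.indices(d.shape); c=np.stack([(u-K[0][2])/K[0][0]*d,(v-K[1][2])/K[1][1]*d,d],-1)
    return c@T[:3,:3].T+T[:3,3]
def ray(n,u,v,z):
    m=arm.camera_model(n); K,T=m["K"],np.array(m["cam_to_world"])
    r=T[:3,:3]@np.array([(u-K[0][2])/K[0][0],(v-K[1][2])/K[1][1],1]); return T[:3,3]+r*(z-T[2,3])/r[2]
def proj(n,X):
    m=arm.camera_model(n); T=np.linalg.inv(np.array(m["cam_to_world"])); c=T[:3,:3]@np.array(X)+T[:3,3]; p=np.array(m["K"])@c; return p[:2]/p[2]
def mask(p,lo,hi): return cv2.inRange(cv2.cvtColor(p,cv2.COLOR_BGR2HSV),lo,hi)
E
python3 - <<'E'
from h import *
for n in("scene","top"):
    p,d=load(n,0); P=cloud(n,d)
    k=mask(p,(22,150,80),(35,255,255))
    nn,lab,st,c=cv2.connectedComponentsWithStats(k)
    for i in range(1,nn):
        if st[i,4]<60: continue
        q=P[(lab==i)]
        dk=q[(q[:,2]>0.005)]
        print(n,c[i].round(1),st[i,4],"mean",q.mean(0).round(3),"z pct",np.percentile(q[:,2],[2,50,98]).round(3))
        e=cv2.fitEllipse(max(cv2.findContours((lab==i).astype(np.uint8),0,2)[0],key=len)); print(e, ray(n,*e[0],0.02).round(4))
        t=q[q[:,2]>0.037]
        if len(t)>5:
            w,V=np.linalg.eigh(np.cov(t[:,:2].T)); print(" bar",len(t),t.mean(0).round(4),np.degrees(np.arctan2(V[1,1],V[0,1])).round(1),w)
    tab=mask(p,(5,150,80),(20,255,255)); 
    nn,lab,st,c=cv2.connectedComponentsWithStats(tab)
    for i in range(1,nn):
        if 3<=st[i,4]<60: print("orange",c[i].round(1),st[i,4],ray(n,*c[i],0.01).round(3))
p,d=load("scene",0); a=cv2.resize(p[165:285,150:310],None,fx=5,fy=5,interpolation=cv2.INTER_CUBIC); 
p,d=load("top",0); b=cv2.resize(p[190:265,210:400],None,fx=4,fy=4,interpolation=cv2.INTER_CUBIC)
cv2.imwrite("pics/c1.png",a);cv2.imwrite("pics/c2.png",b)
E
```

```text
scene [276.4 252.5] 1068 mean [ 0.52  -0.087  0.025] z pct [0.012 0.02  0.049]
((276.44598388671875, 252.49220275878906), (33.272979736328125, 39.01449203491211), 87.32012176513672) [ 0.5169 -0.0883  0.02  ]
 bar 98 [ 0.5413 -0.0799  0.0882] -160.6 [2.36194954e-05 2.22681000e-02]
scene [322.8 305.5] 1250 mean [0.648 0.096 0.031] z pct [0.013 0.02  0.049]
((322.9198303222656, 305.58203125), (36.881256103515625, 41.89957809448242), 103.5196533203125) [0.6438 0.0957 0.02  ]
 bar 117 [0.6906 0.1019 0.1411] -171.3 [4.48454709e-05 3.05643455e-02]
orange [479.8   0.7] 14 [-1.031  0.363  0.01 ]
orange [488.    1.4] 9 [-1.037  0.399  0.01 ]
orange [262.8 157.5] 4 [ 0.157 -0.26   0.01 ]
orange [253. 161.] 4 [ 0.183 -0.287  0.01 ]
orange [231.3 167.8] 6 [ 0.235 -0.348  0.01 ]
orange [250.  182.3] 6 [ 0.276 -0.264  0.01 ]
orange [140.9 191.7] 25 [ 0.428 -0.601  0.01 ]
orange [122.  222.7] 24 [ 0.561 -0.601  0.01 ]
orange [277.4 234.8] 5 [ 0.448 -0.108  0.01 ]
orange [380.7 254.3] 6 [0.417 0.218 0.01 ]
orange [409. 257.] 5 [0.399 0.302 0.01 ]
orange [443. 258.] 3 [0.37  0.402 0.01 ]
orange [377.7
[... 1584 characters left out ...]
e [208. 164.] 3 [0.744 0.207 0.01 ]
orange [ 23.4 175. ] 5 [0.659 0.918 0.01 ]
orange [  5.9 179. ] 32 [0.639 0.983 0.01 ]
orange [ 15.7 174.7] 3 [0.658 0.948 0.01 ]
orange [230.2 175.7] 9 [0.701 0.117 0.01 ]
orange [  0.3 176.3] 3 [0.648 1.007 0.01 ]
orange [ 14.7 182.6] 11 [0.626 0.946 0.01 ]
orange [ 22.3 183. ] 9 [0.626 0.917 0.01 ]
orange [ 17.8 184.2] 6 [0.621 0.933 0.01 ]
orange [415.  205.1] 11 [ 0.625 -0.598  0.01 ]
orange [241.8 205. ] 8 [0.588 0.063 0.01 ]
orange [365. 207.] 9 [ 0.607 -0.407  0.01 ]
orange [278.2 210.2] 9 [ 0.575 -0.077  0.01 ]
orange [414.2 212.1] 22 [ 0.597 -0.595  0.01 ]
orange [415.5 234.5] 4 [ 0.511 -0.599  0.01 ]
orange [286.  241.5] 6 [ 0.457 -0.113  0.01 ]
```

View pics/c1.png

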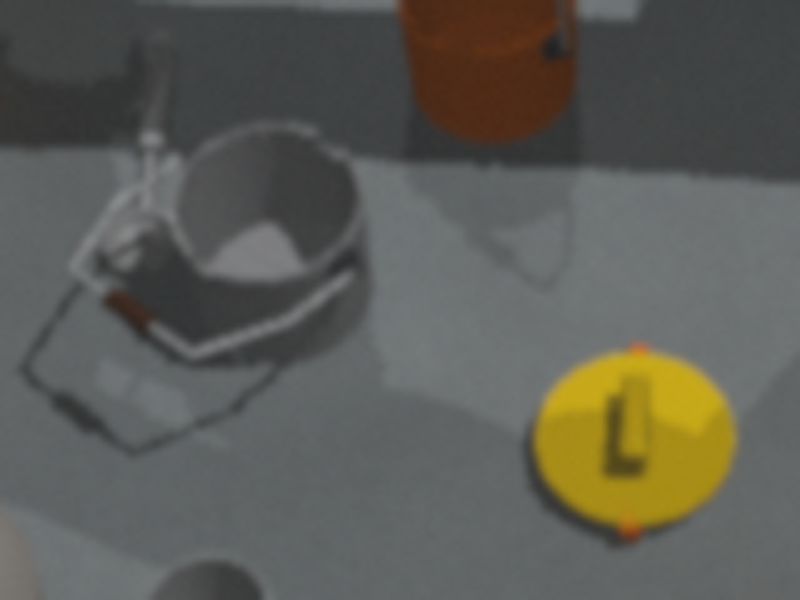

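View pics/c2.png

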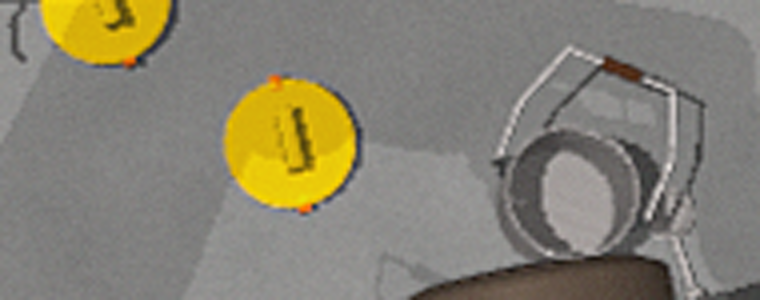

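The crops confirm it. The target lid is the one at c2 (290,145), with orange tabs at (275,80) and (305,208). The pail rim is at c2 (570,190), with the brown grip at (622,68) towards the far side, and the spoon lies close to the pail on its right. Next I'll measure the pail and the rack.

```bash
python3 - <<'E'
from h import *
from scipy.optimize import least_squares
for n in("scene","top"):
    p,d=load(n,0); P=cloud(n,d); P[d==0]=9
    r=P.reshape(-1,3)
    m=(abs(r[:,0]-0.5)<0.15)&(abs(r[:,1]+0.38)<0.13)
    q=r[m&(r[:,2]>0.02)&(r[:,2]<0.3)]
    rim=q[(q[:,2]>0.09)&(q[:,2]<0.106)]
    b=(-1,)
    for cx in np.arange(.4,.6,.002):
        for cy in np.arange(-.45,-.3,.002):
            k=(abs(np.hypot(rim[:,0]-cx,rim[:,1]-cy)-.0585)<.004).sum()
            if k>b[0]: b=(k,cx,cy)
    print(n,len(rim),b)
    s=least_squares(lambda v:np.hypot(rim[:,0]-v[0],rim[:,1]-v[1])-.0585,b[1:],loss="cauchy",f_scale=.002).x
    on=rim[abs(np.hypot(*(rim[:,:2]-s).T)-.0585)<.006]
    a=np.degrees(np.arctan2(on[:,1]-s[1],on[:,0]-s[0])); h=np.histogram(a,36,(-180,180))[0]
    print(s.round(4),on[:,2].mean().round(4)); print(h.tolist())
    g=mask(p,(0,100,30),(14,255,200)); w=P[:,:,:]; gm=(g>0)&(abs(P[...,0]-0.6)<.1)&(abs(P[...,1]+.4)<.1)&(P[...,2]>.03)
    v,u=np.nonzero(gm); print("grip",gm.sum(),u.mean(),v.mean(),np.median(P[gm],0).round(4)); 
    V=np.linalg.eigh(np.cov(P[gm][:,:2].T))[1][:,1]; print(" ang",np.degrees(np.arctan2(V[1],V[0])))
    # dark ears
    # rack shelf
    R=(r[:,0]>.5)&(r[:,0]<1.1)&(r[:,1]>.1)&(r[:,1]<.6)
    sh=r[R&(r[:,2]>.34)&(r[:,2]<.40)]; print("shelf",len(sh),np.histogram(sh[:,2],12,(.34,.4))[0].tolist())
    top=r[R&(r[:,2]>.355)&(r[:,2]<.39)].astype(np.float32)
    print(cv2.minAreaRect(top[:,:2].copy()))
    br=mask(p,(12,90,60),(28,255,255)); bm=(br>0)&(P[...,2]>.215)&(P[...,2]<.29)&(P[...,0]>.5)&(P[...,1]>.1)&(P[...,1]<.6)
    v,u=np.nonzero(bm)
    for i in list(zip(u,v,P[bm].round(3).tolist()))[:60]: print(i)
p,d=load("top",0); a=cv2.resize(p[120:215,100:220],None,fx=6,fy=6,interpolation=cv2.INTER_CUBIC); cv2.imwrite("pics/c3.png",a)
E
```

```text
scene 282 (np.int64(192), np.float64(0.4720000000000001), np.float64(-0.3439999999999999))
[ 0.4714 -0.3433] 0.0966
[9, 9, 10, 7, 9, 7, 8, 8, 8, 5, 8, 3, 4, 4, 4, 1, 4, 6, 8, 4, 9, 5, 7, 6, 8, 6, 5, 4, 6, 2, 4, 5, 3, 6, 1, 6]
grip 13 175.23076923076923 226.07692307692307 [ 0.5819 -0.3843  0.1193]
 ang 60.07087651760172
shelf 5169 [0, 1, 30, 120, 324, 3092, 1075, 111, 103, 107, 106, 100]
((0.6704652905464172, 0.32497310638427734), (0.1644774079322815, 0.2506144940853119), 5.309765815734863)
(np.int64(401), np.int64(308), [0.699, 0.292, 0.247])
(np.int64(402), np.int64(308), [0.701, 0.294, 0.251])
(np.int64(401), np.int64(309), [0.703, 0.293, 0.249])
(np.int64(401), np.int64(310), [0.705, 0.293, 0.248])
(np.int64(401), np.int64(311), [0.708, 0.294, 0.249])
(np.int64(400), np.int64(312), [0.718, 0.291, 0.262])
(np.int64(402), np.int64(313), [0.719, 0.296, 0.262])
(np.int64(430), np.int64(314), [0.694, 0.361, 0.25])
(np.int64(409), np.int64(315), [0.72, 0.312, 0.265])
(np.int64(430), np.int64(315), [0.697, 0.361, 0.25])
(np.int64(414), np.int64(316), [0.72, 0.324, 0.266])
(np.int64(430),
[... 3281 characters left out ...]
])
(np.int64(153), np.int64(180), [0.604, 0.347, 0.245])
(np.int64(172), np.int64(180), [0.606, 0.282, 0.248])
(np.int64(173), np.int64(180), [0.607, 0.279, 0.248])
(np.int64(152), np.int64(181), [0.598, 0.347, 0.253])
(np.int64(153), np.int64(181), [0.598, 0.345, 0.252])
(np.int64(172), np.int64(181), [0.604, 0.283, 0.244])
(np.int64(173), np.int64(181), [0.604, 0.279, 0.246])
(np.int64(152), np.int64(182), [0.595, 0.348, 0.25])
(np.int64(153), np.int64(182), [0.594, 0.344, 0.254])
(np.int64(172), np.int64(182), [0.599, 0.281, 0.251])
(np.int64(173), np.int64(182), [0.6, 0.278, 0.248])
(np.int64(152), np.int64(183), [0.592, 0.348, 0.25])
(np.int64(153), np.int64(183), [0.592, 0.345, 0.249])
```

View pics/c3.png

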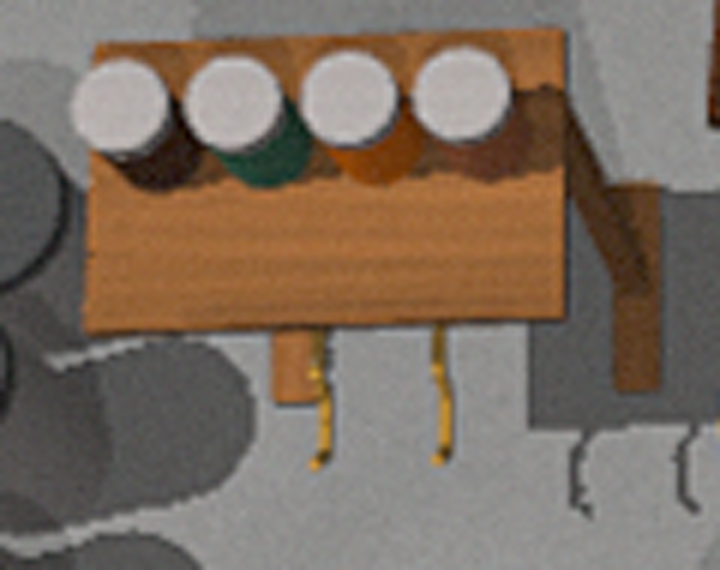

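The crop shows the shelf with its front edge at (325,325) and the two prongs ending at tips (318,463) and (440,459). The rack's yaw is about 5.4°. Next I'll move over the lid.

Request:
move_arm:
  series: [60,90,50,0,0,0,0,348,535,50,0,0,1.5,0,348,535,50,0,0,1.5,0,348,535,50,0,0,1.5,0,348,535,50,0,0,1.5,0,348,535,50,0,0,1.5,0,348,535,50,0,0,1.5,0,348,535,50,0,0,1.5,0,348,535,50,0,0,1.5,0,348,535,50,0,0,1.5,0,348,535,50,0,0,1.5,0,348,535,50,0,0,1.5,0,348,535,50,0,0,1.5,0,348,535,0,0,0,1.5,0,348,535,-50,0,0,1.5,0,348,535,-90,0,0,1.5,0,348,535,-120,0,0,1.5,0,348,535,-120,0,0,1.5,0]
  squeeze: 40

```text
time: 1.9
position: [0.5136, -0.0921, 0.1079]
tool_rot: [-0.001, 0.99, 0.144, -0.003]
ft_force: [-0.8, 0.5, 0.6]
grip_width: 0.0854
grip_force: 0.0
```

```bash
python3 - <<'E'
from h import *
# rack
for uv in((153,197.2),(173.3,196.5)): print("tip",ray("top",*uv,.249).round(4))
# ears/notches in fresh pictures (pail less occluded)
for n in("scene","top"):
    p,d=snap(n,1); 
    u,v=proj(n,(.50,-.36,.09)); u,v=int(u),int(v); h,w=(35,45)
    cv2.imwrite(f"pics/e_{n}.png",cv2.resize(p[v-h:v+h,u-w:u+w],None,fx=8,fy=8,interpolation=cv2.INTER_CUBIC)); print(n,u-w,v-h)
a=cv2.imread("pics/e_scene.png");b=cv2.imread("pics/e_top.png")
cv2.imwrite("pics/e1.png",cv2.resize(np.hstack([a,b]),(800,311)))
E
```

```text
tip [0.5434 0.3392 0.249 ]
tip [0.5497 0.2719 0.249 ]
scene 149 177
top 310 195
```

View pics/e1.png

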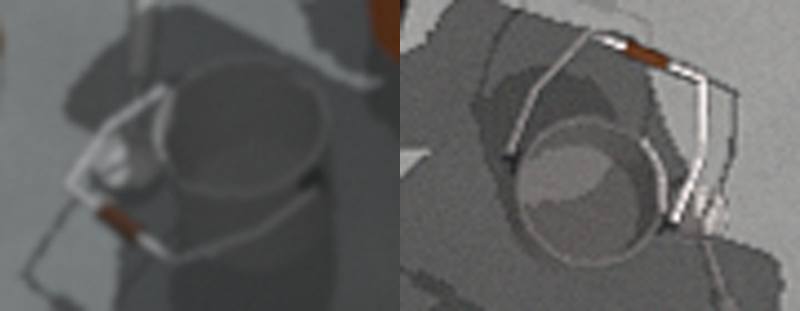

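The crop shows the ears in the top view at (510,158) and (668,230), and the grip at (648,55). The handle's direction agrees with a pail yaw of about -20°. Now I'll descend and grasp the lid.

Request:
move_arm:
  series: [0,0,-40,0,0,0,0,0,0,-70,0,0,0,0,0,0,-85,0,0,0,0,0,0,-86,0,0,0,0,0,0,-86,0,0,0,1,0,0,-86,0,0,0,1,0,0,-86,0,0,0,1,0,0,-86,0,0,0,1,0,0,-86,0,0,0,1,0,0,-86,0,0,0,1,0,0,-86,0,0,0,1,0,0,-86,0,0,0,1,0,0,-86,0,0,0,1]
  squeeze: 40

```text
time: 3.3
position: [0.5166, -0.093, 0.026]
tool_rot: [0.0, 0.99, 0.143, 0.0]
ft_force: [-2.8, -0.0, 12.6]
grip_width: 0.0151
grip_force: 39.6
```

```bash
python3 - <<'E'
from h import *
e1=ray("top",334.75,230.55,.088);e2=ray("top",370.3,246.75,.088);print(e1,e2,(e1+e2)/2,np.degrees(np.arctan2(*(e1-e2)[[1,0]]))-90)
print(ray("scene",219.2,217.5,.088), ray("top",365.5,207.2,.113),ray("scene",175.7,226.5,.113))
E
```

```text
[ 0.49455343 -0.28636863  0.088     ] [ 0.44281968 -0.41570081  0.088     ] [ 0.46868656 -0.35103472  0.088     ] -21.801742874189316
[ 0.4917219  -0.28184061  0.088     ] [ 0.58160276 -0.39142747  0.113     ] [ 0.5779356  -0.38439347  0.113     ]
```

Request:
move_arm:
  series: [0,0,50,0,0,0,1,0,0,100,0,0,0,1,0,0,150,0,0,0,1,-46,-254,150,0,0,-37.4,1,-46,-254,150,0,0,-37.4,1,-46,-254,150,0,0,-37.4,1,-46,-254,150,0,0,-37.4,1,-46,-254,150,0,0,-37.4,1,-46,-254,150,0,0,-37.4,1,-46,-254,150,0,0,-37.4,1,-46,-254,150,0,0,-37.4,1,-46,-254,150,0,0,-37.4,1,-46,-254,150,0,0,-37.4,1]

```text
time: 4.6
position: [0.4706, -0.3455, 0.1754]
tool_rot: [-0.0, 0.984, -0.18, -0.0]
ft_force: [0.2, -0.3, -1.5]
grip_width: 0.0152
grip_force: 39.9
```

```bash
python3 - <<'E'
from h import *
s=arm.observe();pos=s["position"];print(pos.round(4),s["tool_rot"].round(3),s["ft_force"].round(1),s["grip_width"])
zl=pos[2]-.026
for n in("scene","top"):
    p,d=snap(n,2); k=mask(p,(22,150,40),(35,255,255)); nn,lab,st,c=cv2.connectedComponentsWithStats(k)
    for i in range(1,nn):
        if st[i,4]<200: continue
        cs=max(cv2.findContours((lab==i).astype(np.uint8),0,2)[0],key=len); h=cv2.convexHull(cs); e=cv2.fitEllipse(h)
        print(n,st[i,4],np.round(e[0],1),ray(n,*e[0],zl+.02).round(4))
    t=mask(p,(3,150,60),(20,255,255)); nn,lab,st,c=cv2.connectedComponentsWithStats(t)
    for i in range(1,nn):
        X=ray(n,*c[i],zl+.008)
        if st[i,4]<50 and np.hypot(*(X[:2]-pos[:2]))<.09: print(" tab",c[i].round(1),st[i,4],X.round(4))
    u,v=map(int,proj(n,pos)); cv2.imwrite(f"pics/f_{n}.png",cv2.resize(p[v-35:v+65,u-60:u+60],None,fx=3.3,fy=3.3,interpolation=cv2.INTER_CUBIC))
cv2.imwrite("pics/f.png",np.hstack([cv2.imread("pics/f_scene.png"),cv2.imread("pics/f_top.png")]))
E
```

```text
[ 0.4706 -0.3455  0.1754] [-0.     0.984 -0.18  -0.   ] [ 0.2 -0.3 -1.5] 0.015162734237142874
scene 777 [201.  192.2] [ 0.473  -0.3399  0.1694]
scene 1258 [322.6 305.7] [0.7156 0.1057 0.1694]
 tab [216.  179.3] 3 [ 0.4048 -0.3206  0.1574]
 tab [186.5 204.5] 22 [ 0.521  -0.3674  0.1574]
top 740 [235.9 189.9] [0.6046 0.0735 0.1694]
 tab [368. 241.] 1 [ 0.4518 -0.3948  0.1574]
```

View pics/f.png

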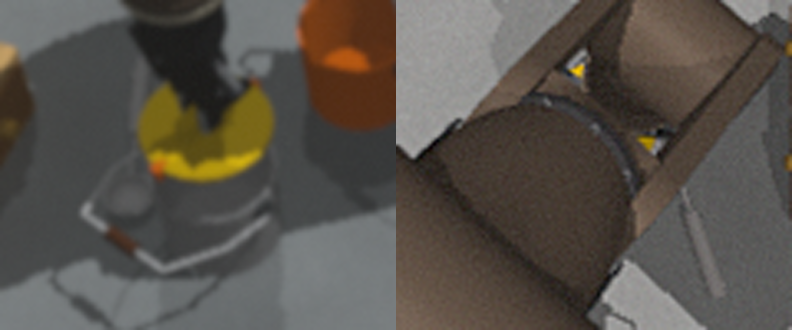

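The scene crop shows the lid over the pail, with its tabs at (158,170) and (255,85) nearly aligned. I'll correct by about (-1, -3) mm and lower it gently.

Request:
move_arm:
  series: [-1,-2.7,-30,0,0,0,1,-1,-2.7,-45,0,0,0,1,-1,-2.7,-50,0,0,0,1,-1,-2.7,-53,0,0,0,1,-1,-2.7,-55,0,0,0,1,-1,-2.7,-57,0,0,0,1,-1,-2.7,-57,0,0,0,1,-1,-2.7,-57,0,0,0,1]

```text
time: 5.5
position: [0.4696, -0.3496, 0.1187]
tool_rot: [0.0, 0.983, -0.181, 0.0]
ft_force: [3.4, 2.3, -0.6]
grip_width: 0.015
grip_force: 40.0
```

Request:
move_arm:
  series: [0,0,-2,0,0,0,1,0,0,-4,0,0,0,1,0,0,-6,0,0,0,1,0,0,-6,0,0,0,1,0,0,-6,0,0,0,1]

```text
time: 6.0
position: [0.4697, -0.3496, 0.1128]
tool_rot: [0.0, 0.983, -0.181, 0.0]
ft_force: [2.3, 4.9, 10.9]
grip_width: 0.0148
grip_force: 41.5
```

Request:
move_arm:
  series: [0,0,-1,0,0,0,1,0,0,-1,0,0,0,1]

```text
time: 6.2
position: [0.4699, -0.3495, 0.112]
tool_rot: [0.0, 0.983, -0.181, 0.001]
ft_force: [4.0, 7.5, 14.5]
grip_width: 0.0156
grip_force: 42.1
```

Request:
move_arm:
  series: [0,0,1,0,0,0,0.5,0,0,1,0,0,0,0,0,0,1,0,0,0,0,0,0,1,0,0,0,0,0,0,40,0,0,0,0,0,0,90,0,0,0,0,-10,40,140,0,0,0,0,-10,90,140,0,0,0,0,-10,140,140,0,0,0,0,-10,170,140,0,0,0,0,-10,190,140,0,0,0,0,-10,190,140,0,0,0,0]

```text
time: 7.4
position: [0.4589, -0.1573, 0.2514]
tool_rot: [-0.0, 0.984, -0.18, -0.0]
ft_force: [0.5, -0.0, 0.5]
grip_width: 0.0853
grip_force: 0.0
```

```bash
python3 - <<'E'
from h import *
s=arm.observe();pos=s["position"];print(pos.round(4),s["time"])
for n in("scene","top"):
    p,d=snap(n,3); P=cloud(n,d); k=mask(p,(22,150,40),(35,255,255)); nn,lab,st,c=cv2.connectedComponentsWithStats(k)
    for i in range(1,nn):
        if st[i,4]<200: continue
        q=P[lab==i]; h=cv2.convexHull(max(cv2.findContours((lab==i).astype(np.uint8),0,2)[0],key=len)); e=cv2.fitEllipse(h)
        if q[:,1].mean()>-.2: continue
        print(n,st[i,4],np.round(e[0],1),ray(n,*e[0],.106).round(4),np.percentile(q[:,2],[5,25,50,75,98]).round(4))
        f=q[(q[:,2]>.095)&(q[:,2]<.116)]; A=np.linalg.lstsq(np.c_[f[:,:2]-f[:,:2].mean(0),np.ones(len(f))],f[:,2],rcond=None)[0]; print("plane",A)
    t=mask(p,(3,150,60),(20,255,255)); nn,lab,st,c=cv2.connectedComponentsWithStats(t)
    for i in range(1,nn):
        X=ray(n,*c[i],.096)
        if st[i,4]<50 and np.hypot(X[0]-.469,X[1]+.348)<.15: print(" org",c[i].round(1),st[i,4],X.round(4))
    g=mask(p,(0,100,25),(14,255,200)); gm=(g>0)&(abs(P[...,0]-0.6)<.1)&(abs(P[...,1]+.4)<.1)&(P[...,2]>.03)
    v,u=np.nonzero(gm); print("grip",gm.sum(),u.mean(),v.mean(),np.median(P[gm],0).round(4),ray(n,u.mean(),v.mean(),.113).round(4))
    u,v=map(int,proj(n,(.5,-.36,.1))); cv2.imwrite(f"pics/g_{n}.png",cv2.resize(p[v-45:v+45,u-50:u+50],None,fx=4,fy=4,interpolation=cv2.INTER_CUBIC))
cv2.imwrite("pics/g.png",np.hstack([cv2.imread("pics/g_scene.png"),cv2.imread("pics/g_top.png")]))
E
```

```text
[ 0.4589 -0.1573  0.2514] 7.4
scene 959 [202.5 204. ] [ 0.4718 -0.3437  0.106 ] [0.0996 0.1029 0.1054 0.1087 0.1337]
plane [0.00976353 0.00524531 0.10488398]
 org [215.9 191.1] 10 [ 0.4054 -0.3273  0.096 ]
 org [188.7 216.3] 18 [ 0.5215 -0.3697  0.096 ]
grip 12 186.91666666666666 218.25 [ 0.53   -0.3673  0.1005] [ 0.54   -0.3648  0.113 ]
top 917 [353.  237.6] [ 0.4696 -0.3503  0.106 ] [0.099  0.1035 0.1065 0.11   0.1364]
plane [0.0030122  0.00060759 0.10594007]
 org [364.7 207.3] 6 [ 0.5849 -0.3913  0.096 ]
 org [369. 208.] 1 [ 0.5834 -0.4071  0.096 ]
 org [359.7 221.7] 7 [ 0.5306 -0.3745  0.096 ]
 org [346.7 252.8] 15 [ 0.4151 -0.3308  0.096 ]
grip 28 364.5357142857143 208.57142857142858 [ 0.58   -0.3876  0.1198] [ 0.5763 -0.3881  0.113 ]
```

View pics/g.png

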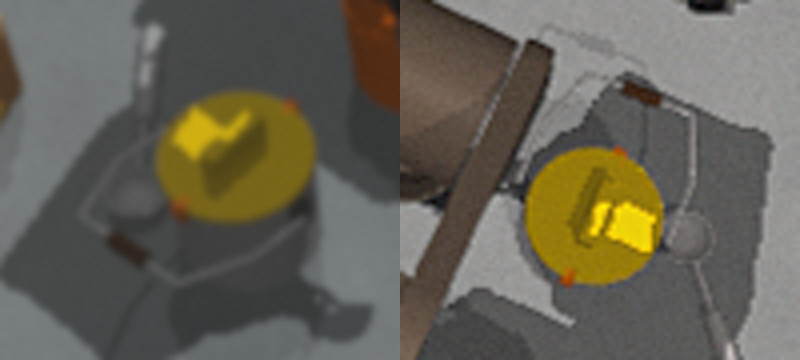

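The crop shows the lid seated: both tabs sit in the notches and the disc is level, with its top at z ≈ 0.106 (0.114 would mean riding on the rim). The pail centre is about (0.470, -0.3485), yaw -20.5°. Next is the folded handle's grip at about (0.5805, -0.3885, 0.110).

Request:
move_arm:
  series: [60,-100,0,0,0,45,0.55,121,-231,0,0,0,90,0.55,121,-231,0,0,0,90,0.55,121,-231,0,0,0,90,0.55,121,-231,0,0,0,90,0.55,121,-231,0,0,0,90,0.55,121,-231,-40,0,0,90,0.55,121,-231,-60,0,0,90,0.55,121,-231,-60,0,0,90,0.55,121,-231,-60,0,0,90,0.55,121,-231,-60,0,0,90,0.55,121,-231,-60,0,0,90,0.55,121,-231,-60,0,0,90,0.55,121,-231,-60,0,0,90,0.55]
  squeeze: 20

```text
time: 8.9
position: [0.58, -0.3911, 0.1911]
tool_rot: [-0.0, 0.824, 0.566, -0.0]
ft_force: [-0.3, -0.7, 0.2]
grip_width: 0.0385
grip_force: 0.0
```

Request:
move_arm:
  series: [0,0,-50,0,0,0,0.55,0,0,-85,0,0,0,0.55,0,0,-100,0,0,0,0.55,0,0,-100,0,0,0,0.55,0,0,-100,0,0,0,0.55]

```text
time: 9.4
position: [0.5809, -0.3911, 0.0925]
tool_rot: [0.001, 0.824, 0.567, 0.0]
ft_force: [0.6, -0.4, 0.8]
grip_width: 0.0386
grip_force: 0.0
```

```bash
python3 - <<'E'
from h import *
s=arm.observe();pos=s["position"];print(pos.round(4),s["tool_rot"].round(3),s["qpos"].round(2))
for n in("scene","top"):
    p,d=snap(n,4); u,v=map(int,proj(n,pos)); cv2.imwrite(f"pics/k_{n}.png",cv2.resize(p[v-45:v+45,u-50:u+50],None,fx=4,fy=4,interpolation=cv2.INTER_CUBIC))
cv2.imwrite("pics/k.png",np.hstack([cv2.imread("pics/k_scene.png"),cv2.imread("pics/k_top.png")]))
E
```

```text
[ 0.5809 -0.3911  0.0925] [0.001 0.824 0.567 0.   ] [-0.64  0.69  1.58 -0.    0.87 -0.27]
```

View pics/k.png

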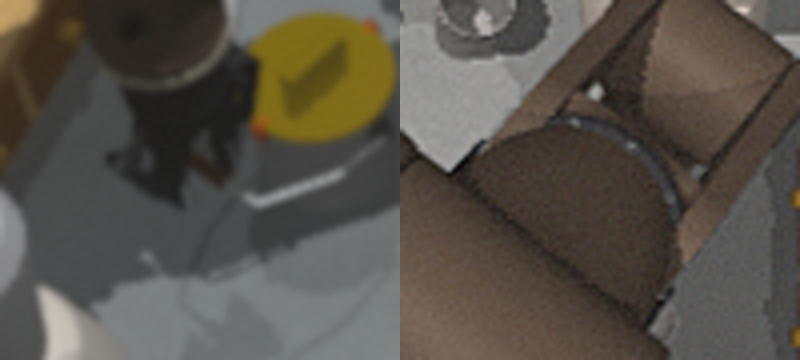

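The sleeve is visible between the fingers at (210,170), so I'll close on it.

Request:
move_arm:
  series: [0,0,0,0,0,0,0.8,0,0,0,0,0,0,1,0,0,0,0,0,0,1,0,0,0,0,0,0,1,0,0,0,0,0,0,1]
  squeeze: 20

```text
time: 10.0
position: [0.5799, -0.3904, 0.0912]
tool_rot: [-0.0, 0.824, 0.567, -0.0]
ft_force: [-4.6, 1.5, -0.7]
grip_width: 0.0131
grip_force: 20.2
```

Request:
move_arm:
  series: [-1.2,0.4,6,0,0,0,1,-2.5,0.9,11.7,0,0,0,1,-6.1,2.3,23.1,0,0,0,1,-10.7,4,34,0,0,0,1,-16.2,6.1,44.4,0,0,0,1,-22.8,8.5,54.2,0,0,0,1,-30.2,11.3,63.2,0,0,0,1,-38.4,14.4,71.4,0,0,0,1,-47.3,17.7,78.6,0,0,0,1,-47.3,17.7,78.6,0,0,0,1,-47.3,17.7,78.6,0,0,0,1]

```text
time: 11.1
position: [0.5328, -0.3729, 0.1703]
tool_rot: [0.0, 0.824, 0.567, 0.0]
ft_force: [-1.3, -1.2, -2.4]
grip_width: 0.0133
grip_force: 19.8
```

Request:
move_arm:
  series: [0,0,0,0,0,0,0.76,0,0,0,0,0,0,0.76,-9.6,3.6,6.3,0,0,0,0.76,-19.8,7.4,11.5,0,0,0,0.76,-30.3,11.3,15.6,0,0,0,0.76,-41.2,15.4,18.6,0,0,0,0.76,-52.3,19.5,20.4,0,0,0,0.76,-63.5,23.7,21,0,0,0,0.76,-63.5,23.7,21,0,0,0,0.76,-63.5,23.7,21,0,0,0,0.76]

```text
time: 12.1
position: [0.4693, -0.3492, 0.191]
tool_rot: [0.0, 0.824, 0.567, 0.0]
ft_force: [0.2, -0.5, 0.8]
grip_width: 0.0207
grip_force: 0.0
```

Request:
move_arm:
  series: [0,0,0,0,0,0,1,0,0,0,0,0,0,1,0,0,0,0,0,0,1,0,0,0,0,0,0,1]
  squeeze: 40

```text
time: 12.5
position: [0.4698, -0.3493, 0.191]
tool_rot: [0.0, 0.824, 0.567, 0.0]
ft_force: [0.2, -0.8, 4.7]
grip_width: 0.0124
grip_force: 39.1
```

```bash
python3 - <<'E'
from h import *
s=arm.observe();pos=s["position"];print(pos.round(4),s["tool_rot"].round(3),s["ft_force"].round(1),s["qpos"].round(2))
for n in("scene","top"):
    p,d=snap(n,5); u,v=map(int,proj(n,pos-[0,0,.05])); cv2.imwrite(f"pics/l_{n}.png",cv2.resize(p[v-45:v+45,u-50:u+50],None,fx=4,fy=4,interpolation=cv2.INTER_CUBIC))
    k=mask(p,(22,150,40),(35,255,255)); nn,lab,st,c=cv2.connectedComponentsWithStats(k)
    for i in range(1,nn):
        if st[i,4]>300:
            e=cv2.fitEllipse(cv2.convexHull(max(cv2.findContours((lab==i).astype(np.uint8),0,2)[0],key=len))); print(n,np.round(e[0],1),ray(n,*e[0],.106).round(4))
cv2.imwrite("pics/l.png",np.hstack([cv2.imread("pics/l_scene.png"),cv2.imread("pics/l_top.png")]))
E
```

```text
[ 0.4698 -0.3493  0.191 ] [0.    0.824 0.567 0.   ] [ 0.2 -0.8  4.7] [-0.69  0.43  1.79 -0.    0.92 -0.33]
scene [199.9 206.7] [ 0.4836 -0.3475  0.106 ]
scene [322.7 305.7] [0.6853 0.1012 0.106 ]
top [236. 190.] [0.6209 0.0798 0.106 ]
```

View pics/l.png

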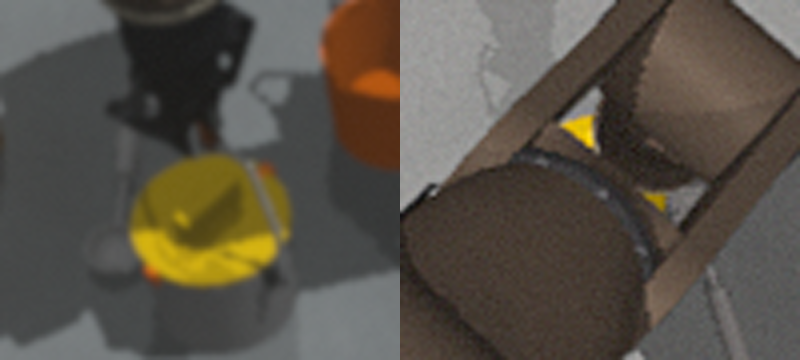

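The crop shows the pail still standing, its handle upright with the grip between the fingers, and the lid flush. Next I'll lift it.

Request:
move_arm:
  series: [0,0,2,0,0,0,1,0,0,5,0,0,0,1,0,0,12,0,0,0,1,0,0,22,0,0,0,1,0,0,35,0,0,0,1,0,0,50,0,0,0,1,0,0,62,0,0,0,1,0,0,70,0,0,0,1,0,0,75,0,0,0,1,0,0,75,0,0,0,1,0,0,75,0,0,0,1]
  squeeze: 60

```text
time: 13.7
position: [0.4693, -0.349, 0.2655]
tool_rot: [-0.0, 0.824, 0.567, -0.0]
ft_force: [-0.7, 0.2, -9.2]
grip_width: 0.0122
grip_force: 58.5
```

Request:
move_arm:
  series: [0,5,0,0,0,0,1,1,15,0,0,0,1,1,1,30,0,0,0,2,1,2,50,0,0,0,3,1,3,75,0,0,0,4,1,4,105,0,0,0,5,1,6,140,0,0,0,6,1,7,175,0,0,0,7,1,9,210,0,0,0,8,1,10,245,0,0,0,10,1,12,280,0,0,0,11,1,14,315,0,0,0,13,1,15,350,0,0,0,14,1,16,385,0,0,0,15,1,18,420,0,0,0,17,1,19,455,0,0,0,18,1,21,490,0,0,0,20,1,22,525,0,0,0,21,1,24,560,0,0,0,22,1,25,590,0,0,0,23,1]

```text
time: 15.7
position: [0.4929, 0.2437, 0.266]
tool_rot: [-0.0, 0.693, 0.721, 0.0]
ft_force: [0.3, 0.0, -8.7]
grip_width: 0.0116
grip_force: 58.6
```

Request:
move_arm:
  series: [1,25,0,0,0,1,1,2,42,0,0,0,2,1,2,54,0,0,0,3,1,3,61,0,0,0,3,1,3,64,0,0,0,3,1,3,64,0,0,0,3,1,3,64,0,0,0,3,1,3,64,0,0,0,3,1]

```text
time: 16.5
position: [0.4975, 0.3041, 0.2659]
tool_rot: [0.0, 0.675, 0.738, -0.0]
ft_force: [-0.2, 0.1, -8.5]
grip_width: 0.012
grip_force: 58.6
```

```bash
python3 - <<'E'
from h import *
s=arm.observe();print(s["time"],s["position"].round(4),s["tool_rot"].round(3),s["ft_force"].round(1),s["moment"].round(2),s["qpos"].round(2))
E
```

```text
16.5 [0.4975 0.3041 0.2659] [ 0.     0.675  0.738 -0.   ] [-0.2  0.1 -8.5] [-0.04 -0.    0.  ] [ 0.5   0.35  1.71 -0.    1.08  0.41]
```

Request:
move_arm:
  series: [1.5,0,0,0.5,-5,0,1,3,0,0.3,0.9,-10,0,1,4.4,0,0.6,1.4,-15,0,1,5.8,0.5,1,1.9,-20,0,1,7.2,0.7,1.6,2.4,-25,0,1,8.5,0.8,2.3,2.8,-30,0,1,9.7,0.9,3.1,3.3,-35,0,1,10.9,1,4,3.8,-40,0,1,11.4,1,4.4,4,-41.8,0,1,11.4,1,4.4,4,-41.8,0,1,11.4,1,4.4,4,-41.8,0,1,11.4,1,4.4,4,-41.8,0,1]

```text
time: 17.7
position: [0.5088, 0.3056, 0.2702]
tool_rot: [0.24, 0.63, 0.689, 0.265]
ft_force: [0.4, -1.2, -9.2]
grip_width: 0.0121
grip_force: 59.5
```

```bash
cat > st.py <<'E'
from h import *
from scipy.spatial.transform import Rotation as Ro
s=arm.observe();w,x,y,z=s["tool_rot"];R=Ro.from_quat([x,y,z,w]).as_matrix();g=s["position"]-.017*R[:,2]
print(s["time"],s["position"].round(4),s["ft_force"].round(1),s["qpos"].round(2))
print("toolx",R[:,0].round(3),"y",R[:,1].round(3),"z",R[:,2].round(3),"grip",g.round(4))
c,q=np.cos(np.radians(5.4)),np.sin(np.radians(5.4)); r=g-[.573,.312,.233]; print("grip in rack (mm)",(1e3*np.array([c*r[0]+q*r[1],-q*r[0]+c*r[1],r[2]])).round(1),"wire yaw-rack",np.degrees(np.arctan2(R[1,0],R[0,0]))-95.4)
E
python3 st.py; python3 - <<'E'
from h import *
s=arm.observe();pos=s["position"]
for n in("scene","top"):
    p,d=snap(n,6); P=cloud(n,d)
    # lid flush?, pail yaw by tabs and lid plane
    k=mask(p,(22,150,40),(35,255,255))&((P[...,0]<.6)&(P[...,0]>.38)&(P[...,1]>.2)&(P[...,1]<.42)&(P[...,2]>.1)&(P[...,2]<.25)).astype(np.uint8)*255
    q=P[k>0]; 
    if len(q)>20: print(n,len(q),q.mean(0).round(3),np.percentile(q[:,2],[5,50,95]).round(3))
    t=mask(p,(3,140,50),(20,255,255)); nn,lab,st,c=cv2.connectedComponentsWithStats(t)
    for i in range(1,nn):
        X=ray(n,*c[i],.17)
        if 2<st[i,4]<60 and np.hypot(X[0]-.497,X[1]-.305)<.09: print(" org",c[i].round(1),st[i,4],X.round(4),np.median(P[lab==i],0).round(3))
E
```

```text
17.7 [0.5088 0.3056 0.2702] [ 0.4 -1.2 -9.2] [ 0.74  0.19  2.23 -1.35  0.43  1.85]
toolx [-0.09   0.996  0.004] y [0.741 0.065 0.668] z [ 0.665  0.063 -0.744] grip [0.4975 0.3045 0.2829]
grip in rack (mm) [-75.9  -0.4  49.9] wire yaw-rack -0.21727358690608867
scene 153 [0.46  0.302 0.184] [0.176 0.181 0.207]
 org [417.7 237.7] 3 [0.4324 0.3023 0.17  ] [0.441 0.302 0.181]
 org [396.7 277.9] 23 [0.5763 0.2712 0.17  ] [0.712 0.258 0.401]
top 555 [0.505 0.283 0.184] [0.175 0.181 0.207]
 org [168.2 196.2] 5 [0.5684 0.3085 0.17  ] [0.568 0.308 0.175]
 org [166.3 231.5] 15 [0.4433 0.3018 0.17  ] [0.439 0.295 0.184]
```

Request:
move_arm:
  series: [3,0.3,-2,0,0,0,1,9,0.8,-4,0,0,0,1,18,1.7,-8,0,0,0,1,29,2.7,-12,0,0,0,1,40,3.8,-14,0,0,0,1,51,4.8,-14,0,0,0,1,61,5.8,-14,0,0,0,1,69,6.5,-14,0,0,0,1,74,7,-14,0,0,0,1,76,7.2,-14,0,0,0,1,76,7.2,-14,0,0,0,1,76,7.2,-14,0,0,0,1,76,7.2,-14,0,0,0,1]

```text
time: 19.1
position: [0.5845, 0.3131, 0.2563]
tool_rot: [0.24, 0.63, 0.689, 0.266]
ft_force: [-0.9, 0.2, -8.1]
grip_width: 0.0122
grip_force: 59.2
```

```bash
python3 st.py
```

```text
19.1 [0.5845 0.3131 0.2563] [-0.9  0.2 -8.1] [ 0.64  0.3   2.13 -1.4   0.36  1.82]
toolx [-0.091  0.996  0.004] y [0.741 0.065 0.669] z [ 0.666  0.064 -0.743] grip [0.5732 0.312  0.2689]
grip in rack (mm) [ 0.2  0.  35.9] wire yaw-rack -0.18710635403340348
```

No contact. Lowering onto the saddle.

Request:
move_arm:
  series: [0,0,-4,0,0,0,1,0,0,-10,0,0,0,1,0,0,-17,0,0,0,1,0,0,-24,0,0,0,1,0,0,-29,0,0,0,1,0,0,-32,0,0,0,1,0,0,-33,0,0,0,1,0,0,-33,0,0,0,1]

```text
time: 19.9
position: [0.5855, 0.3149, 0.2273]
tool_rot: [0.239, 0.631, 0.69, 0.263]
ft_force: [1.1, -0.2, -8.4]
grip_width: 0.0121
grip_force: 59.4
```

Request:
move_arm:
  series: [0,0,-1,0,0,0,1,0,0,-2,0,0,0,1,0,0,-3,0,0,0,1,0,0,-3,0,0,0,1]

```text
time: 20.3
position: [0.5854, 0.3151, 0.2252]
tool_rot: [0.239, 0.632, 0.69, 0.261]
ft_force: [0.4, 0.1, -9.4]
grip_width: 0.012
grip_force: 59.4
```

```bash
python3 st.py
```

```text
20.3 [0.5854 0.3151 0.2252] [ 0.4  0.1 -9.4] [ 0.64  0.35  2.14 -1.56  0.36  2.  ]
toolx [-0.088  0.996  0.001] y [0.746 0.065 0.662] z [ 0.66   0.059 -0.749] grip [0.5742 0.3141 0.2379]
grip in rack (mm) [1.4 2.  4.9] wire yaw-rack -0.36859974658318606
```

Joint 4 is at its limit, so I'll reduce the tilt by about 9° slightly above the saddle.

Request:
move_arm:
  series: [0,0,4,0,0,0,1,-0.5,0,4,-0.2,2,0,1,-1,0,4,-0.4,4.5,0,1,-1.5,0,4,-0.6,7,0,1,-2,0,4,-0.8,9,0,1,-2,0,4,-0.8,9,0,1,-2,0,4,-0.8,9,0,1]

```text
time: 21.0
position: [0.5836, 0.3147, 0.2292]
tool_rot: [0.189, 0.649, 0.707, 0.206]
ft_force: [-0.2, -0.3, -8.7]
grip_width: 0.0117
grip_force: 59.4
```

```bash
python3 st.py
```

```text
21.0 [0.5836 0.3147 0.2292] [-0.2 -0.3 -8.7] [ 0.6   0.33  2.03 -0.79  0.38  1.19]
toolx [-0.086  0.996  0.   ] y [0.84  0.073 0.538] z [ 0.536  0.047 -0.843] grip [0.5745 0.3139 0.2436]
grip in rack (mm) [ 1.6  1.7 10.6] wire yaw-rack -0.4456646892611218
```

Now well within the joint range. Lowering further.

Request:
move_arm:
  series: [-1.5,-1.5,-2,0,0,0,1,-1.5,-1.5,-5,0,0,0,1,-1.5,-1.5,-8,0,0,0,1,-1.5,-1.5,-9.5,0,0,0,1,-1.5,-1.5,-9.5,0,0,0,1,-1.5,-1.5,-9.5,0,0,0,1]

```text
time: 21.6
position: [0.5819, 0.3137, 0.2196]
tool_rot: [0.188, 0.649, 0.708, 0.206]
ft_force: [0.8, 0.2, -8.0]
grip_width: 0.0116
grip_force: 59.3
```

```bash
python3 st.py
```

```text
21.6 [0.5819 0.3137 0.2196] [ 0.8  0.2 -8. ] [ 0.59  0.35  2.04 -0.83  0.36  1.24]
toolx [-0.088  0.996  0.001] y [0.841 0.073 0.536] z [ 0.534  0.048 -0.844] grip [0.5728 0.3129 0.234 ]
grip in rack (mm) [-0.1  0.9  1. ] wire yaw-rack -0.37829449627524525
```

Request:
move_arm:
  series: [0,0,-1,0,0,0,1,0,0,-2,0,0,0,1,0,0,-2,0,0,0,1,0,0,-2,0,0,0,1]

```text
time: 22.0
position: [0.5822, 0.3138, 0.2183]
tool_rot: [0.189, 0.649, 0.708, 0.207]
ft_force: [-3.1, -2.5, 2.0]
grip_width: 0.0121
grip_force: 60.4
```

The saddle now carries the weight. I'll release and back out along the tool axis.

Request:
move_arm:
  series: [0,0,0,0,0,0,0.9,0,0,0,0,0,0,0.8,0,0,0,0,0,0,0.7,0,0,0,0,0,0,0.65,0,0,0,0,0,0,0.65,0,0,0,0,0,0,0.65]

```text
time: 22.6
position: [0.5819, 0.3137, 0.2176]
tool_rot: [0.188, 0.649, 0.708, 0.206]
ft_force: [0.3, 0.4, 0.6]
grip_width: 0.0297
grip_force: 0.0
```

Request:
move_arm:
  series: [-2.7,-0.2,4.2,0,0,0,0.65,-8,-0.7,12.7,0,0,0,0.65,-16,-1.4,25.3,0,0,0,0.65,-26.7,-2.4,42.2,0,0,0,0.65,-40,-3.6,63.3,0,0,0,0.65,-53.4,-4.8,84.4,0,0,0,0.65,-80,-7,110,0,0,0,0.65,-115,-7,120,0,0,0,0.65,-140,-7,120,0,0,0,0.65,-140,-7,120,0,0,0,0.65,-140,-7,120,0,0,0,0.65]

```text
time: 23.7
position: [0.4414, 0.3071, 0.3386]
tool_rot: [0.188, 0.648, 0.708, 0.207]
ft_force: [-0.3, 0.7, -0.9]
grip_width: 0.0299
grip_force: 0.0
```

```bash
python3 st.py; python3 - <<'E'
from h import *
for n,k in(("scene",7),("top",7),("scene",8),("top",8)):
    p,d=snap(n,k); P=cloud(n,d)
    b=((P[...,0]<.66)&(P[...,0]>.48)&(P[...,1]>.22)&(P[...,1]<.42)&(P[...,2]>.08)&(P[...,2]<.25))
    m=(mask(p,(22,150,30),(35,255,255))>0)&b; q=P[m]
    print(n,len(q),q.mean(0).round(4) if len(q) else "",np.percentile(q[:,2],[5,50,95]).round(3) if len(q) else "")
    m=(mask(p,(0,90,20),(14,255,200))>0)&b; v,u=np.nonzero(m); print("  brown/orange",[(int(a),int(c),P[c,a].round(3).tolist()) for a,c in list(zip(u,v))[:12]])
    f=[load(n,k)[0],load(n,k-1)[0]]
a,b=load("scene",7)[0].astype(int),load("scene",8)[0].astype(int); print("diff near pail",np.abs(a-b)[240:340,340:460].max(), np.abs(a-b).max())
E
```

```text
23.7 [0.4414 0.3071 0.3386] [-0.3  0.7 -0.9] [ 0.79  0.03  2.1  -0.61  0.65  1.12]
toolx [-0.089  0.996  0.002] y [0.84  0.074 0.537] z [ 0.535  0.049 -0.844] grip [0.4323 0.3063 0.3529]
grip in rack (mm) [-140.6    7.5  119.9] wire yaw-rack -0.2879692494103807
scene 0  
  brown/orange [(407, 309, [0.636, 0.317, 0.129]), (406, 310, [0.637, 0.316, 0.124]), (407, 310, [0.635, 0.319, 0.122]), (408, 310, [0.637, 0.321, 0.129]), (409, 310, [0.635, 0.323, 0.125]), (410, 310, [0.637, 0.325, 0.131]), (406, 311, [0.641, 0.316, 0.126]), (407, 311, [0.64, 0.319, 0.126]), (408, 311, [0.639, 0.321, 0.126]), (409, 311, [0.64, 0.323, 0.131]), (410, 311, [0.639, 0.326, 0.129]), (405, 312, [0.633, 0.316, 0.104])]
top 760 [0.5697 0.3092 0.1365] [0.124 0.131 0.161]
  brown/orange [(170, 179, [0.641, 0.318, 0.132]), (171, 179, [0.642, 0.315, 0.131]), (170, 180, [0.639, 0.319, 0.126]), (166, 188, [0.581, 0.303, 0.233]), (159, 189, [0.576, 0.326, 0.234]), (160, 189, [0.576, 0.322, 0.238]), (161, 189, [0.576, 0.319, 0.236]), (162, 189, [0.576, 0.315, 0.237]), (163, 189, [0.575, 0.311, 0.242]), (164, 189, [
[... 337 characters left out ...]
 [0.64, 0.321, 0.129]), (409, 311, [0.642, 0.323, 0.133]), (410, 311, [0.641, 0.326, 0.134]), (405, 312, [0.633, 0.316, 0.104]), (406, 312, [0.641, 0.317, 0.121]), (407, 312, [0.64, 0.32, 0.122])]
top 748 [0.5697 0.3094 0.1354] [0.123 0.13  0.16 ]
  brown/orange [(170, 179, [0.643, 0.32, 0.126]), (171, 179, [0.642, 0.315, 0.129]), (167, 188, [0.582, 0.3, 0.231]), (158, 189, [0.575, 0.329, 0.238]), (159, 189, [0.574, 0.323, 0.245]), (160, 189, [0.575, 0.321, 0.24]), (161, 189, [0.574, 0.317, 0.246]), (162, 189, [0.576, 0.315, 0.239]), (163, 189, [0.575, 0.311, 0.241]), (164, 189, [0.577, 0.309, 0.235]), (165, 189, [0.576, 0.305, 0.239]), (166, 189, [0.577, 0.302, 0.235])]
diff near pail 16 26
```

The pail hangs: lid top at z = 0.131 (0.131 expected), grip at about 0.235. I'll let it settle, then hand in.

Request:
move_arm:
  series: [-20,0,10,0,0,0,0.65,-40,0,20,0,0,0,0.65,-40,0,20,0,0,0,0.65,-40,0,20,0,0,0,0.65,-40,0,20,0,0,0,0.65,-40,0,20,0,0,0,0.65,-40,0,20,0,0,0,0.65,-40,0,20,0,0,0,0.65,-40,0,20,0,0,0,0.65,-40,0,20,0,0,0,0.65,-40,0,20,0,0,0,0.65,-40,0,20,0,0,0,0.65,-40,0,20,0,0,0,0.65,-40,0,20,0,0,0,0.65,-40,0,20,0,0,0,0.65,-40,0,20,0,0,0,0.65,-40,0,20,0,0,0,0.65,-40,0,20,0,0,0,0.65,-40,0,20,0,0,0,0.65,-40,0,20,0,0,0,0.65]

```text
time: 25.9
position: [0.4019, 0.3067, 0.3577]
tool_rot: [0.188, 0.649, 0.708, 0.206]
ft_force: [-0.4, -0.8, 0.2]
grip_width: 0.0297
grip_force: 0.0
```

```bash
python3 - <<'E'
from h import *
c=[]
for k in range(9,14):
    p,d=snap("top",k); P=cloud("top",d)
    b=((P[...,0]<.66)&(P[...,0]>.48)&(P[...,1]>.22)&(P[...,1]<.42)&(P[...,2]>.08)&(P[...,2]<.25))
    q=P[(mask(p,(22,150,30),(35,255,255))>0)&b]; c.append(np.r_[q.mean(0),np.median(q[:,2])])
print(np.round(c,4)); print(arm.finish_job())
E
```

```text
[[0.5695 0.3088 0.1366 0.131 ]
 [0.5696 0.3092 0.1362 0.1309]
 [0.5697 0.3089 0.1365 0.1309]
 [0.5696 0.3091 0.1361 0.1309]
 [0.5695 0.309  0.1359 0.1311]]
the job is handed in; nothing more can be done
None
```

The pail is closed with the yellow lid lying flush, its handle was swung upright while it stood on the table, and it now hangs still from the twin hook; the job was handed in at about 26 s, and no verdict was returned.

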